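# Open the token strongbox of the drinks stall

### The job

Dial the combination on the sloped strongbox: left (anticlockwise) to 10, then right to 4, then left to 1, counting the marks like a clock face with the red one as 12, pausing on each number and not overshooting 10 or 4 by half a number. Leave the dial at 1, take the yellow pin from its wooden stand and push it into the yellow-ringed hole until the red token tray springs out, then stand the pin fully back in its stand. Do not move the bottles, mugs and other things around.

Things in the scene. Friction and masses are not known exactly. Their poses are not given: they have to be found in the camera images.
- dial_grip (a point): On the axis of the black dial, halfway up its grip bar, 31 mm above the panel. Dial: flange 84 mm in diameter, 5 mm thick, on the panel; on it an upright bar 70 mm long, 16 mm wide, top 47 mm above the panel. Axes turn with the dial: z is its axis, out of the panel (30 degrees from vertical, leaning to the robot's side), x along the bar to the end with the white pointer stripe.
- dial (a joint): Dial angle, rad: 0 with the pointer at 12 (up the slope), growing as it turns left (anticlockwise seen from outside). One number is 0.5236 rad: 10 at +1.047, 1 at -0.524, 4 at -2.094. Hard stops at -2.618 (5) and +1.571 (9): it cannot pass through 6. Starts between about 12:30 and 2:30, stays where it is left; turning takes 0.1 N m.
- dial_center (a point): Centre of the dial on the top face of the sloped panel, fixed to it: x up the slope (towards 12), y to the left, z out of the panel, 30 degrees from vertical. Twelve marks stand round the dial, 30 degrees apart, 47 to 67 mm from its axis; the long red one, up the slope, is 12; 1, 2, 3 follow clockwise seen from outside.
- hole (a point): Mouth of the yellow-ringed access hole, 16 mm in diameter, in the panel's top face, 130 mm right of the dial's axis. Axes as dial_center's; the hole runs along -z. 20 mm below the mouth, hidden, is a spring latch: 3 N at first, 5.5 N where it frees the tray 8 mm further in, hard stop after 14 mm. It moves beyond its first 3 mm only with the dial at 1 (within 17 degrees).
- tray (a joint): How far the red token tray has sprung out of the strongbox's front, m: 0 shut, 0.045 fully out (it stays out by its own spring, towards the robot).
- console: The blue strongbox, 220 mm deep, 290 mm wide, fixed to the table. Origin at the centre of its underside, x to its back, y to its left; front edge 55 mm high, back 182 mm high, the aluminium panel slopes up from front to back at 30 degrees and adds 8 mm.
- pin: The release pin, 125 mm long, 90 to 150 g: steel rod 10 mm in diameter and 60 mm long (its last 10 mm tapers to 5 mm) below a round yellow handle 26 mm in diameter and 65 mm long. Origin at the rod's tip, z along the pin towards the handle. It stands upright in the stand, handle up, the handle's underside resting on the stand.
- pin_shoulder (a point): Centre of the underside of the pin's handle, 60 mm from the tip.
- pin_tip (a point): Tip of the pin's rod.
- stand_top (a point): Mouth of the hole in the top of the fixed wooden stand (a block 90 x 90 x 70 mm): hole 14 mm in diameter, with 3 mm chamfer, 64 mm deep, vertical. It is on the left or the right of the strongbox.
- cider: Bystander: green bottle, 66 mm in diameter, 200 mm high, standing on the other side of the strongbox from the stand. Origin under its centre.
- mug_a: Bystander: glass mug, 84 mm in diameter, 130 mm high. Origin under its centre.
- mug_b: Bystander: glass mug like mug_a.
- cola: Bystander: dark bottle, 68 mm in diameter, 220 mm high. Origin under its centre.
- beer: Bystander: amber bottle, 62 mm in diameter, 210 mm high. Origin under its centre.
- mallet: Bystander: wooden mallet 260 mm long, lying on the table. Origin under its middle.
- coasters: Bystander: stack of coasters, 95 x 95 x 22 mm. Origin under its centre.
Not all that is in view belongs to the job. There is more than one size of the pin; the job needs the smallest.

How it is judged:
By the outcome, as a careful person would: the job done as asked, in the order asked, and still so for the second after the job is handed in, with the robot touching nothing.
It also fails if it takes over 72 s, if anything falls off the work surface, if the arm or the gripper's body presses on something with over 40 N, if the wrist force passes 120 N, or if a joint passes its speed limit or range.

### The arm

A 6-joint arm with a two-finger parallel gripper is mounted at the origin on the work surface. World frame = base frame: x ahead of the robot, y to its left, z up, the work surface at z = 0. Lengths are in mm, angles in rad, forces in N, time in s.
With the tool pointing down it reaches from about 425 to 950 mm from the base axis. Payload 3.5 kg.
Tool frame: the origin (TCP) lies between the finger pads; the fingertips stand 11 mm ahead of it and the grasp point (between the pads) lies 8 mm behind it; z points along the fingers, y is the line along which they close (so a half turn about z gives the same grasp; the last joint's range is limited). The gripper opens to 85 mm and grips with 20 to 120 N. Pads are 22 mm wide; open, the fingers measure 114 mm over their backs; the gripper's body (76 mm by 85 mm) begins 54 mm behind the grasp point. The pads swing forward as they close: fully open they stand 13 mm farther back than shut.
Start: joints at [-1.259, 0.286, 1.577, -0, 1.279, -0.15], TCP at [300.773, -604.27, 242.325] pointing down, gripper open.
Joint ranges: [-2.77, 2.77], [-0.9, 2.22], [0.21, 2.48], [-1.53, 4.67], [0.24, 2.81], [-2.84, 2.84]. Speed limits (rad/s): [2.79, 2.79, 3.14, 3.14, 3.14, 3.14].

### API

Orientations are given as a unit quaternion [x, y, z, w].
In Python, from plant import ctrl gives the robot as it stands.
- The arm moves only by the shell command python3 -m creep 'ROWS'. ROWS is JSON, one flat list of numbers, 7 for each row, row after row: the turn, a rotation vector about the tool's x, y, z in rad, then the shift along the tool's x, y, z in mm, then the closure, from 0 (fully open) to 1 (shut). A call has exactly 10 rows; each row is the pose to reach, as a shift and turn from the pose commanded when the call began, along the tool's axes at that moment; what a row does not reach only later rows make up. A row lasts 1/12 s, in which the tool goes at most 41.7 mm and 7.16 degrees, less where a joint would pass 70% of its speed; a pose out of reach is approached as far as the arm can. A call with a gripper value outside its range is refused whole. The fingers move at their own pace and stop on an object; the grip force is fixed at half the most. Time passes only in rows, so rows that repeat a pose let the fingers close, or fill a call up. It gives the time, the measured TCP pose, the force, the opening and the grip force at its end, in the units of the state.
- ctrl.state(): the state, without advancing time (a new reading comes with each control period).
- ctrl.capture(name): name is "side" or "top"; returns a dict with "img" (480x640x3 uint8, red, green, blue), "range_z" (480x640 float32, mm along the optical axis (not along the pixel's ray), 0 where there is no reading), "fovy" (degrees; the focal length in pixels is half the picture's height over the tangent of half this angle, whatever the lens; pixels are square), "cx", "cy" (the principal point, pixels), "R" (3x3) and "t" (3): a world point X has camera coordinates R X + t. Camera axes: x right, y down, z forward; pixel columns grow to the right and rows downward; lengths in mm; the calibration is good to about 2 mm. A picture is of the moment at which its call begins.
- ctrl.close_job(): hands the job in; it is judged then, once.
The state is a dict: "t": time; "q": joint angles; "joint_velocities": joint speeds; "tau": joint torques, N m; "position": TCP position; "orientation": TCP orientation; "ft_force": force on the tool from outside, world axes, zero at the start; "ft_torque": the same for the moment, N m; "width": finger opening in mm; "grip_force": force on a finger pad.
Only numpy, scipy, OpenCV 4.12 (cv2) and the standard library are available. Lean on these libraries where they do the work, as an engineer would, in place of code of your own. Each camera call takes 0.05 s, during which the arm holds its last target. There are 200 camera calls.

## Working session

There is one attempt and no reset: what is moved stays moved. The work goes in short steps, Python scripts to look and compute and a shell command to move; the robot and the scene stay as the last step left them, time stands still between calls to the robot, and variables do not carry over. Pictures are saved under pics/ and viewed, at most 10 in all, crops included, and the job is handed in when it is done.

```bash
mkdir -p pics; ls
cat > h.py <<'E'
import numpy as np,cv2
from plant import ctrl
from scipy.spatial.transform import Rotation as Ro
def cap(n):
    c=ctrl.capture(n);c['f']=240/np.tan(np.radians(c['fovy'])/2);np.savez('last_'+n+'.npz',**c);return c
def ld(n): return dict(np.load('last_'+n+'.npz'))
def pt(c,u,v,z=None):
    if z is None:
        p=c['range_z'][int(v)-1:int(v)+2,int(u)-1:int(u)+2];z=np.median(p[p>0])
    X=np.array([(u-c['cx'])/c['f']*z,(v-c['cy'])/c['f']*z,z]);return c['R'].T@(X-c['t'])
E
python3 - <<'E'
from h import *
for n in('side','top'):
    c=cap(n);cv2.imwrite(f'pics/{n}0.png',c['img'][:,:,::-1]);print(n,c['fovy'],c['R'].round(3).tolist(),c['t'],c['cx'],c['cy'])
print(ctrl.state())
E
```

```text
pics
side 42.01133806807865 [[0.774, -0.634, 0.001], [-0.39, -0.477, -0.788], [0.5, 0.609, -0.616]] [-405.65462867  311.1720255  1734.12841259] 317.5605654903682 235.81450200861516
top 44.23516636671749 [[0.001, -1.0, -0.018], [-0.992, 0.001, -0.127], [0.127, 0.018, -0.992]] [  40.27100972  551.69996183 1791.31361104] 318.90960093620413 242.8348578148648
{'t': 0.1, 'q': array([-1.25901217e+00,  2.87112297e-01,  1.57804773e+00,  1.76778327e-05,
        1.27857142e+00, -1.50010550e-01]), 'joint_velocities': array([ 0.00033229, -0.00185083, -0.00132825, -0.00015936,  0.00012809,
        0.00137943]), 'tau': array([ 4.69813858e-04, -4.07299662e+01, -2.93699026e+01, -1.70415169e-04,
        3.44072170e-03,  3.98661957e-07]), 'position': array([ 300.59696921, -603.73629059,  241.05269854]), 'orientation': array([ 9.73461455e-01,  2.28848534e-01, -7.79719190e-05, -1.06658310e-03]), 'ft_force': array([0.03254329, 0.32615302, 0.57402884]), 'ft_torque': array([ 0.022481  , -0.04629405, -0.01191659]), 'grip_force': 0.0, 'width': 85.18764646667155}
```

View pics/side0.png

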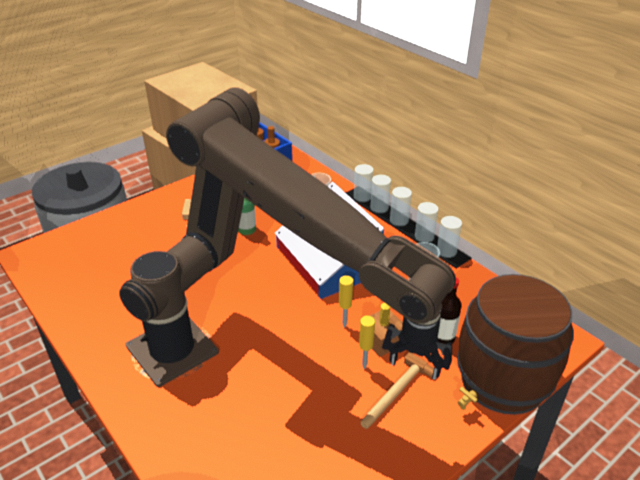

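View pics/top0.png

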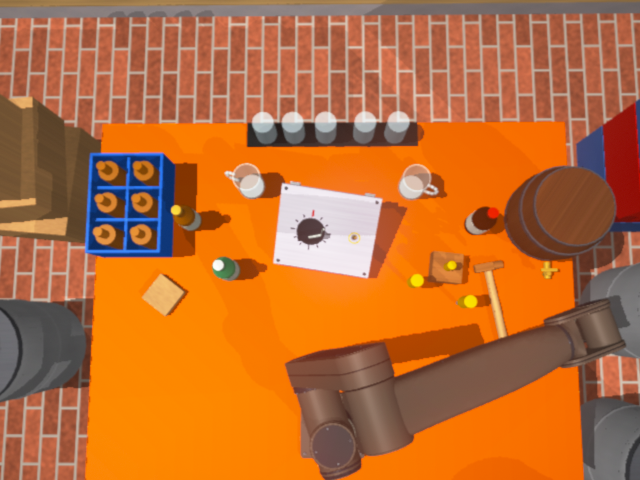

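The top view shows the strongbox at about (328,230), with the dial at (312,232) and the hole at (354,239). There are three yellow pins: (416,281) and (470,302) are larger and stand on the table, while (451,266) is in the wooden stand. The one in the stand fits the description as the smallest, so I'll confirm it in a crop.

Run:
```python
from h import *
c=ld('top');s=ld('side');f=lambda i,r0,r1,c0,c1,w,h:cv2.resize(i[r0:r1,c0:c1],(w,h),interpolation=cv2.INTER_CUBIC)
a=f(c['img'],180,280,270,390,480,400); b=f(c['img'],240,320,400,480,400//1,400)
cc=f(s['img'],265,375,325,435,400,400)
im=np.zeros((600,800,3),np.uint8)
im[:400,:480]=a; im[:320,480:]=cv2.resize(b,(320,320)); im[320:600,480:760]=cv2.resize(cc,(280,280))
cv2.imwrite('pics/z.png',im[:,:,::-1])
for n,p in dict(dial=(312,232),hole=(354,239),pinstand=(451,266),p1=(416,281),p2=(470,302),stand=(440,278),tl=(287,187),tr=(377,202),br=(364,273),bl=(279,263)).items(): print(n,pt(c,*p).round(1))
# panel plane fit
pts=np.array([pt(c,u,v) for u in range(290,366,4) for v in range(195,265,4)]);
for k in range(8):
    m=np.c_[pts[:,:2],np.ones(len(pts))];x=np.linalg.lstsq(m,pts[:,2],rcond=None)[0];r=m@x-pts[:,2];pts=pts[abs(r)<max(3,2*np.std(r))]
print(x,len(pts),np.std(r)); n=np.array([-x[0],-x[1],1]);n/=np.linalg.norm(n);print(n,np.degrees(np.arccos(n[2])),np.degrees(np.arctan2(n[1],n[0])))
```

```text
dial [567.   57.8 162.5]
hole [553.2 -65.2 112.3]
pinstand [ 470.7 -344.4  135.5]
p1 [ 424.4 -235.8  181.3]
p2 [ 365.8 -385.9  178.2]
stand [ 440.3 -323.9   71. ]
tl [695.1 129.5 182.8]
tr [ 649.8 -128.5  186.1]
br [455.7 -96.5  67.7]
bl [486.9 161.   60.4]
[ 5.69318137e-01 -8.94946385e-02 -1.99477473e+02] 273 1.4186605648368062
[-0.49326616  0.07753956  0.86641567] 29.955248306549926 171.06642815913284
```

View pics/z.png

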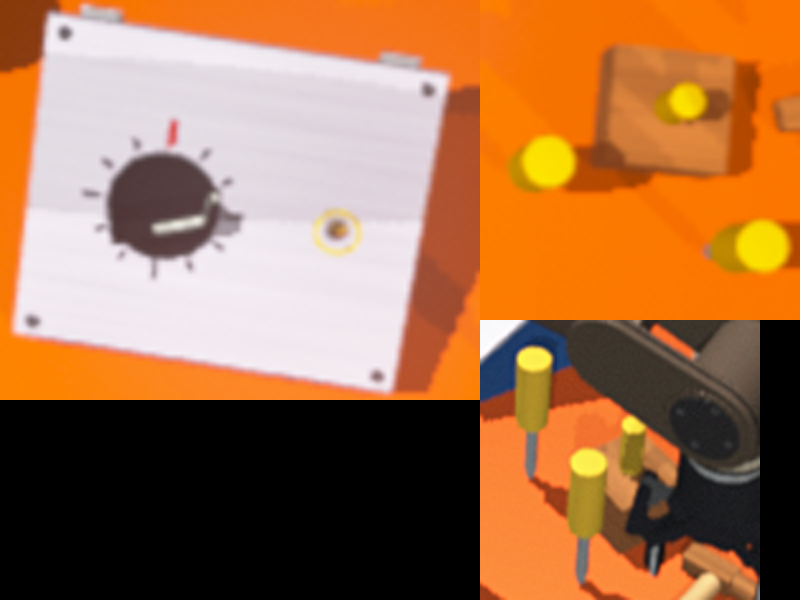

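The crop confirms that the pin in the stand at (451,266) is clearly the smallest, with a slimmer and shorter handle. The stripe on the bar points to roughly 2 o'clock.

Run:
```python
from h import *
c=ld('top')
n=np.array([-.5*np.cos(np.radians(-8.9)),-.5*np.sin(np.radians(-8.9)),np.cos(np.pi/6)])
p0=np.array([567,20,.569318*567-.0894946*20-199.477])
def ip(a,b,h=0):
    u,v=270+(a+.5)/4-.5,180+(b+.5)/4-.5
    o=-c['R'].T@c['t'];d=pt(c,u,v,1000.)-o;return o+d*(((p0+h*n-o)@n)/(d@n))
y=np.array([np.sin(np.radians(8.9)),np.cos(np.radians(8.9)),0]);x=np.cross(y,n)
print('frame',x,y,n)
hole=ip(337,232);print('hole',hole)
sc=[ip(*k) for k in((65,33),(428,90),(33,321),(377,376))];
print('screws',np.round(sc,1).tolist(),'centre',np.mean(sc,0))
e=sc[0]-sc[1];e2=sc[2]-sc[3];print('yaw',[np.degrees(np.arctan2(k[0],k[1])) for k in(e,e2,sc[0]-sc[2],sc[1]-sc[3])])
m=[(172,133),(207,154),(227,182),(191,265),(154,268),(122,255),(101,230),(91,193),(108,162),(137,143)]
q=[ip(*k) for k in m]
D=hole+130*y;print('dial from hole',D)
for k in q:
    d=k-D;print(np.round([d@x,d@y,np.hypot(d@x,d@y),np.degrees(np.arctan2(d@y,d@x))],1))
a,b=ip(152,229,47),ip(205,218,47)
for k in(a,b):print('stripe',(k-D)@x,(k-D)@y,np.degrees(np.arctan2((k-D)@y,(k-D)@x)))
print(np.degrees(np.arctan2((b-a)@y,(b-a)@x)))
# stand: block top pts
zz=[]
for u in range(425,470):
  for v in range(245,290):
    if c['range_z'][v,u]>0:
      P=pt(c,u,v,c['range_z'][v,u])
      if 62<P[2]<78: zz.append(P)
zz=np.array(zz);r=cv2.minAreaRect(zz[:,:2].astype(np.float32));print('stand',r,np.median(zz[:,2]),zz[:,:2].mean(0))
zz=[];
for u in range(440,462):
  for v in range(255,276):
      P=pt(c,u,v,c['range_z'][v,u])
      if 130<P[2]<140: zz.append(P)
zz=np.array(zz);print('pintop',zz.mean(0),zz.min(0),zz.max(0),len(zz))
np.savez('fr.npz',x=x,y=y,n=n,hole=hole,D=D)
```

```text
frame [ 0.85559834 -0.13398312  0.5       ] [0.15471039 0.98795987 0.        ] [-0.49397993  0.07735519  0.8660254 ]
hole [555.87008245 -64.44662447 122.73086975]
screws [[692.5, 132.7, 183.0], [650.2, -127.7, 182.2], [495.7, 163.8, 68.0], [453.9, -96.2, 67.4]] centre [573.05822539  18.1595279  125.15641387]
yaw [np.float64(9.219654734294377), np.float64(9.140186385194346), np.float64(98.99356296788321), np.float64(99.13411113371853)]
dial from hole [575.98243267  63.98815808 122.73086975]
[57.2  0.1 57.2  0.1]
[ 45.2 -27.3  52.8 -31.1]
[ 25.9 -44.6  51.6 -59.9]
[ -44.   -26.7   51.4 -148.7]
[-50.9   0.4  50.9 179.6]
[-44.5  25.3  51.2 150.3]
[-27.1  43.2  50.9 122.1]
[ 1.  53.8 53.8 88.9]
[27.3 44.  51.8 58.2]
[45.5 24.6 51.7 28.4]
stripe -0.51279623069331 2.662639171272625 100.90109439127134
stripe 14.176300076853973 -34.08083755549008 -67.41459322302597
-68.20974121773534
stand ((475.24041748046875, -345.067138671875), (92.09734344482422, 91.41513061523438), 83.22289276123047) 69.98069740701376 [ 474.71361286 -343.34707907]
pintop [ 475.2352184  -345.02179511  134.86444729] [ 462.34574812 -355.88906241  130.31611264] [ 488.42485523 -333.24202711  139.9344462 ] 52
```

```bash
cat >> h.py <<'E'
F=dict(np.load('fr.npz')) 
def go(p,R=None,label=''):
    s=ctrl.state();R0=Ro.from_quat(s['orientation'])
    r=(R0.inv()*R).as_rotvec() if R is not None else np.zeros(3)
    d=np.asarray(p)-s['position'];print(label,'rv',r.round(3),'|',np.degrees(np.linalg.norm(r)).round(1),'deg shift',R0.inv().apply(d).round(1),np.linalg.norm(d).round(1))
def Rdial(th):
    f=np.radians(th+90);y=np.cos(f)*F['x']+np.sin(f)*F['y'];z=-F['n'];return Ro.from_matrix(np.c_[np.cross(y,z),y,z])
def st():
    s=ctrl.state();print('t',s['t'],'q',s['q'].round(3),'p',s['position'].round(1),'f',s['ft_force'].round(1),'w',s['width'].round(1))
E
python3 - <<'E'
from h import *
D=F['D'];n=F['n']
go([440,-280,340],Rdial(-68),'w1');go(D+75*n,Rdial(-68),'w2')
E
```

```text
w1 rv [-0.543  0.157 -1.305] | 81.5 deg shift [ 269.1 -227.9  -98.4] 366.1
w2 rv [-0.543  0.157 -1.305] | 81.5 deg shift [ 513.4 -496.7   54.6] 716.4
```

```bash
python3 -m creep '[0,0,-0.1,10,-10,-40,0, -0.1,0.03,-0.2,40,-35,-70,0, -0.15,0.05,-0.35,75,-65,-90,0, -0.2,0.06,-0.5,110,-95,-98,0, -0.26,0.08,-0.62,145,-125,-98,0, -0.31,0.09,-0.75,180,-152,-98,0, -0.36,0.1,-0.87,210,-180,-98,0, -0.41,0.12,-0.98,240,-205,-98,0, -0.46,0.13,-1.1,269,-228,-98,0, -0.5,0.14,-1.2,290,-250,-95,0]'
python3 - <<'E'
from h import *
D=F['D'];n=F['n'];st()
go(D+75*n,Rdial(-68),'w2')
E
```

```text
t: 0.93
position: [446.5, -257.3, 338.0]
orientation: [0.68, 0.697, 0.11, 0.199]
ft_force: [0.1, 1.0, 0.4]
width: 85.5
grip_force: 0.0Traceback (most recent call last):
  File "<stdin>", line 2, in <module>
  File "h.py", line 19, in st
    s=ctrl.state();print('t',s['t'],'q',s['q'].round(3),'p',s['position'].round(1),'f',s['ft_force'].round(1),'w',s['width'].round(1))
                                                                                                                  ^^^^^^^^^^^^^^^^
AttributeError: 'float' object has no attribute 'round'
```

```bash
sed -i "s/s\['width'\].round(1)/round(s['width'],1)/" h.py
python3 - <<'E'
from h import *
D=F['D'];n=F['n'];st()
go(D+75*n,Rdial(-68),'w2')
E
```

```text
t 0.9333 q [-0.833 -0.375  2.086  0.276  1.052 -0.948] p [ 446.5 -257.3  338. ] f [0.1 1.  0.4] w 85.5
w2 rv [-0.08   0.028 -0.191] | 12.0 deg shift [344.   36.3 135.9] 371.6
```

```bash
python3 -m creep '[-0.02,0.01,-0.05,40,4,6,0, -0.05,0.02,-0.12,80,8,14,0, -0.08,0.028,-0.19,118,12,25,0, -0.08,0.028,-0.19,156,16,40,0, -0.08,0.028,-0.19,194,20,55,0, -0.08,0.028,-0.19,232,24,70,0, -0.08,0.028,-0.19,270,28,86,0, -0.08,0.028,-0.19,308,32,103,0, -0.08,0.028,-0.19,344,36,120,0, -0.08,0.028,-0.19,344,36,136,0]'
python3 - <<'E'
from h import *
D=F['D'];n=F['n'];st()
go(D+75*n,Rdial(-68),'w2');go(D+24*n,Rdial(-68),'grip')
c=cap('side');cv2.imwrite('pics/s1.png',cv2.resize(c['img'][150:330,220:420],(800,720))[:600,:,::-1])
E
```

```text
t: 1.77
position: [538.8, 73.7, 185.8]
orientation: [0.601, 0.757, 0.128, 0.223]
ft_force: [0.1, -1.5, 0.1]
width: 85.3
grip_force: 0.0
t 1.7667 q [-0.023 -0.177  2.23  -0.114  0.576 -0.173] p [538.8  73.7 185.8] f [ 0.1 -1.5  0.1] w 85.3
w2 rv [-0.003 -0.005 -0.   ] | 0.3 deg shift [-4.2 -0.  -1.3] 4.4
grip rv [-0.003 -0.005 -0.   ] | 0.3 deg shift [-4.4  0.1 49.7] 49.9
```

View pics/s1.png

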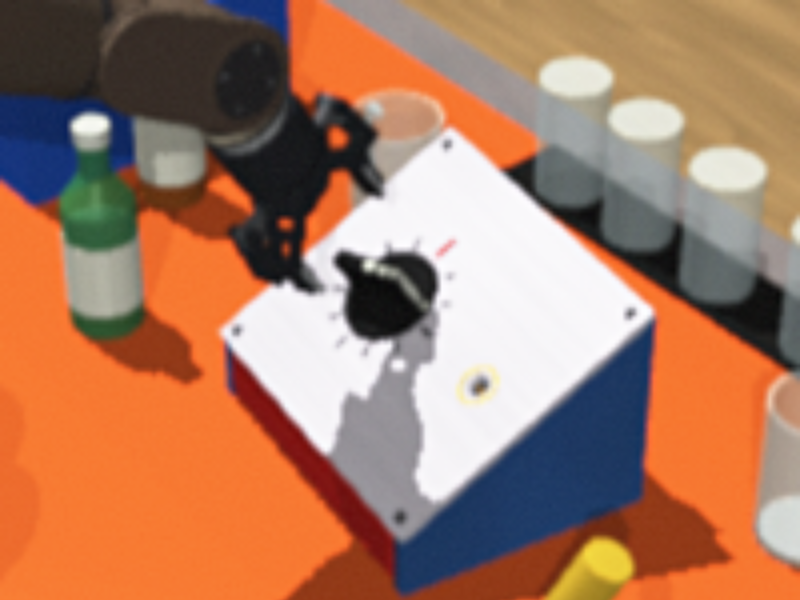

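The gripper is poised over the dial, straddling the bar at about (385,275) in the crop. I'll descend and close.

```bash
python3 -m creep '[0,-0.005,0,-4.4,0,10,0, 0,-0.005,0,-4.4,0,25,0, 0,-0.005,0,-4.4,0,40,0, 0,-0.005,0,-4.4,0,49.7,0, 0,-0.005,0,-4.4,0,49.7,0, 0,-0.005,0,-4.4,0,49.7,1, 0,-0.005,0,-4.4,0,49.7,1, 0,-0.005,0,-4.4,0,49.7,1, 0,-0.005,0,-4.4,0,49.7,1, 0,-0.005,0,-4.4,0,49.7,1]';  python3 -m creep '[0,0,0,0,0,0,1, 0,0,0,0,0,0,1, 0,0,0,0,0,0,1, 0,0,0,0,0,0,1, 0,0,0,0,0,0,1, 0,0,0,0,0,0,1, 0,0,0,0,0,0,1, 0,0,0,0,0,0,1, 0,0,0,0,0,0,1, 0,0,0,0,0,0,1]'
python3 - <<'E'
from h import *
D=F['D'];n=F['n'];st();go(D+24*n,Rdial(-68),'grip')
go(D+24*n,Rdial(60),'10')
E
```

```text
t: 2.65
position: [565.0, 59.6, 146.4]
orientation: [0.604, 0.754, 0.126, 0.227]
ft_force: [1.0, -0.7, -0.4]
width: 25.5
grip_force: 0.0
t: 3.48
position: [564.0, 59.4, 145.8]
orientation: [0.604, 0.754, 0.125, 0.226]
ft_force: [-6.9, -2.7, 5.0]
width: 15.3
grip_force: 58.7
t 3.4833 q [-0.048 -0.058  2.207 -0.131  0.478 -0.169] p [564.   59.4 145.8] f [-6.9 -2.7  5. ] w 15.3
grip rv [-0.004  0.006 -0.006] | 0.5 deg shift [6.7 0.6 1.5] 6.8
10 rv [-9.00e-03 -2.00e-03 -2.24e+00] | 128.3 deg shift [6.7 0.6 1.5] 6.8
```

```bash
python3 -m creep '[0,0,0,0,0,0,0.4, 0,0,0,0,0,0,0.4, 0,0,0,0,0,0,0.4, 0,0,0,6.7,0,0.5,0.4, 0,0,0,6.7,0,0.5,0.4, 0,0,0,6.7,0,0.5,0.4, 0,0,0,6.7,0,0.5,0.4, 0,0,0,6.7,0,0.5,0.4, 0,0,0,6.7,0,0.5,0.4, 0,0,0,6.7,0,0.5,0.4]'
python3 - <<'E'
from h import *
D=F['D'];n=F['n'];st();go(D+24*n,Rdial(-68),'grip')
E
```

```text
t: 4.32
position: [564.0, 65.9, 143.9]
orientation: [0.604, 0.754, 0.126, 0.226]
ft_force: [-0.6, 0.3, -0.1]
width: 51.4
grip_force: 0.0
t 4.3167 q [-0.034 -0.052  2.206 -0.146  0.473 -0.141] p [564.   65.9 143.9] f [-0.6  0.3 -0.1] w 51.4
grip rv [-0.002  0.005 -0.007] | 0.5 deg shift [-0.  -0.   0.4] 0.4
```

```bash
python3 -m creep '[0,0,0,0,0,0,1, 0,0,0,0,0,0,1, 0,0,0,0,0,0,1, 0,0,0,0,0,0,1, 0,0,0,0,0,0,1, 0,0,0,0,0,0,1, 0,0,0,0,0,0,1, 0,0,-0.05,0,0,0,1, 0,0,-0.12,0,0,0,1, 0,0,-0.2,0,0,0,1]'; python3 -m creep '[0,0,-0.1,0,0,0,1, 0,0,-0.2,0,0,0,1, 0,0,-0.3,0,0,0,1, 0,0,-0.4,0,0,0,1, 0,0,-0.5,0,0,0,1, 0,0,-0.6,0,0,0,1, 0,0,-0.7,0,0,0,1, 0,0,-0.8,0,0,0,1, 0,0,-0.9,0,0,0,1, 0,0,-1.0,0,0,0,1]'
python3 - <<'E'
from h import *
D=F['D'];n=F['n'];st();go(D+24*n,Rdial(60),'10')
E
```

```text
t: 5.15
position: [563.3, 65.9, 143.7]
orientation: [0.524, 0.811, 0.102, 0.237]
ft_force: [-4.9, -1.1, 3.7]
width: 15.4
grip_force: 58.8
t: 5.98
position: [563.2, 65.8, 143.6]
orientation: [0.071, 0.964, -0.025, 0.257]
ft_force: [-6.9, -2.0, 4.2]
width: 15.3
grip_force: 58.9
t 5.9833 q [-0.034 -0.053  2.207 -0.147  0.474 -1.346] p [563.2  65.8 143.6] f [-6.9 -2.   4.2] w 15.3
10 rv [-0.005 -0.005 -1.037] | 59.4 deg shift [-0.7  0.2  0.5] 0.9
```

```bash
python3 -m creep '[0,0,-0.11,0,0,0,1, 0,0,-0.22,0,0,0,1, 0,0,-0.33,0,0,0,1, 0,0,-0.44,0,0,0,1, 0,0,-0.55,0,0,0,1, 0,0,-0.66,0,0,0,1, 0,0,-0.77,0,0,0,1, 0,0,-0.88,0,0,0,1, 0,0,-0.97,0,0,0,1, 0,0,-1.03,0,0,0,1]'; python3 -m creep '[0,0,0,0,0,0,1, 0,0,0,0,0,0,1, 0,0,0,0,0,0,1, 0,0,0,0,0,0,1, 0,0,0,0,0,0,1, 0,0,0,0,0,0,1, 0,0,0,0,0,0,1, 0,0,0,0,0,0,1, 0,0,0,0,0,0,1, 0,0,0,0,0,0,1]'
python3 - <<'E'
from h import *
D=F['D'];n=F['n'];st();go(D+24*n,Rdial(60),'10');go(D+24*n,Rdial(-119),'4')
c=cap('top');cv2.imwrite('pics/d10.png',cv2.resize(c['img'][190:270,270:370],(800,640),interpolation=2)[:600,:,::-1])
E
```

```text
t: 6.82
position: [563.2, 65.6, 143.7]
orientation: [-0.413, 0.874, -0.148, 0.211]
ft_force: [-6.4, -3.0, 3.1]
width: 15.1
grip_force: 58.9
t: 7.65
position: [563.3, 65.6, 143.7]
orientation: [-0.412, 0.874, -0.148, 0.211]
ft_force: [-4.9, -2.9, 4.6]
width: 15.3
grip_force: 58.9
t 7.65 q [-0.034 -0.053  2.207 -0.147  0.475 -2.372] p [563.3  65.6 143.7] f [-4.9 -2.9  4.6] w 15.3
10 rv [-0.002 -0.007 -0.01 ] | 0.7 deg shift [-0.6 -0.4  0.6] 0.9
4 rv [-1.100e-02  3.000e-03  3.114e+00] | 178.4 deg shift [-0.6 -0.4  0.6] 0.9
```

View pics/d10.png

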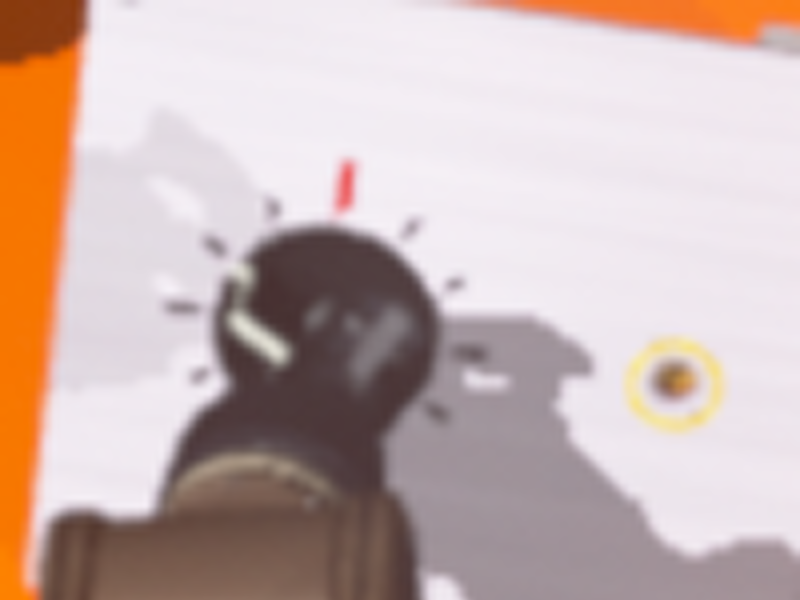

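The pointer foot at (240,268) lines up with the 10 mark at (213,245), and the dial has paused there. Next I'll turn right to 4.

```bash
python3 -m creep '[0,0,0.11,0,0,0,1, 0,0,0.22,0,0,0,1, 0,0,0.33,0,0,0,1, 0,0,0.44,0,0,0,1, 0,0,0.55,0,0,0,1, 0,0,0.66,0,0,0,1, 0,0,0.77,0,0,0,1, 0,0,0.88,0,0,0,1, 0,0,0.99,0,0,0,1, 0,0,1.1,0,0,0,1]'; python3 -m creep '[0,0,0.11,0,0,0,1, 0,0,0.22,0,0,0,1, 0,0,0.33,0,0,0,1, 0,0,0.44,0,0,0,1, 0,0,0.55,0,0,0,1, 0,0,0.66,0,0,0,1, 0,0,0.77,0,0,0,1, 0,0,0.88,0,0,0,1, 0,0,0.99,0,0,0,1, 0,0,1.1,0,0,0,1]'
python3 - <<'E'
from h import *
D=F['D'];n=F['n'];st();go(D+24*n,Rdial(-120),'4')
E
```

```text
t: 8.53
position: [563.2, 65.8, 143.6]
orientation: [0.109, 0.96, -0.015, 0.258]
ft_force: [-5.5, -2.2, 4.1]
width: 14.9
grip_force: 58.9
t: 9.37
position: [563.3, 65.9, 143.7]
orientation: [0.594, 0.762, 0.122, 0.227]
ft_force: [-4.6, -1.0, 2.9]
width: 15.1
grip_force: 58.8
t 9.3667 q [-0.034 -0.053  2.207 -0.147  0.474 -0.166] p [563.3  65.9 143.7] f [-4.6 -1.   2.9] w 15.1
4 rv [-0.001  0.007  0.927] | 53.1 deg shift [-0.1  0.6  0.6] 0.8
```

```bash
python3 -m creep '[0,0,0.11,0,0,0,1, 0,0,0.22,0,0,0,1, 0,0,0.33,0,0,0,1, 0,0,0.44,0,0,0,1, 0,0,0.55,0,0,0,1, 0,0,0.66,0,0,0,1, 0,0,0.77,0,0,0,1, 0,0,0.85,0,0,0,1, 0,0,0.9,0,0,0,1, 0,0,0.92,0,0,0,1]'; python3 -m creep '[0,0,0,0,0,0,1, 0,0,0,0,0,0,1, 0,0,0,0,0,0,1, 0,0,0,0,0,0,1, 0,0,0,0,0,0,1, 0,0,0,0,0,0,1, 0,0,0,0,0,0,1, 0,0,0,0,0,0,1, 0,0,0,0,0,0,1, 0,0,0,0,0,0,1]'
python3 - <<'E'
from h import *
D=F['D'];n=F['n'];st();go(D+24*n,Rdial(-120),'4');go(D+24*n,Rdial(-30),'1')
c=cap('side');cv2.imwrite('pics/d4.png',cv2.resize(c['img'][185:275,280:400],(800,600),interpolation=2)[:,:,::-1])
E
```

```text
t: 10.2
position: [563.4, 65.8, 143.8]
orientation: [0.87, 0.42, 0.21, 0.15]
ft_force: [-4.9, -1.3, 3.0]
width: 15.1
grip_force: 58.9
t: 11.03
position: [563.4, 65.8, 143.7]
orientation: [0.87, 0.421, 0.21, 0.15]
ft_force: [-5.1, -1.7, 3.2]
width: 14.8
grip_force: 58.9
t 11.0333 q [-0.034 -0.053  2.207 -0.147  0.474  0.749] p [563.4  65.8 143.7] f [-5.1 -1.7  3.2] w 14.8
4 rv [0.002 0.007 0.011] | 0.7 deg shift [0.3 0.4 0.6] 0.7
1 rv [-0.004  0.006 -1.56 ] | 89.4 deg shift [0.3 0.4 0.6] 0.7
```

View pics/d4.png

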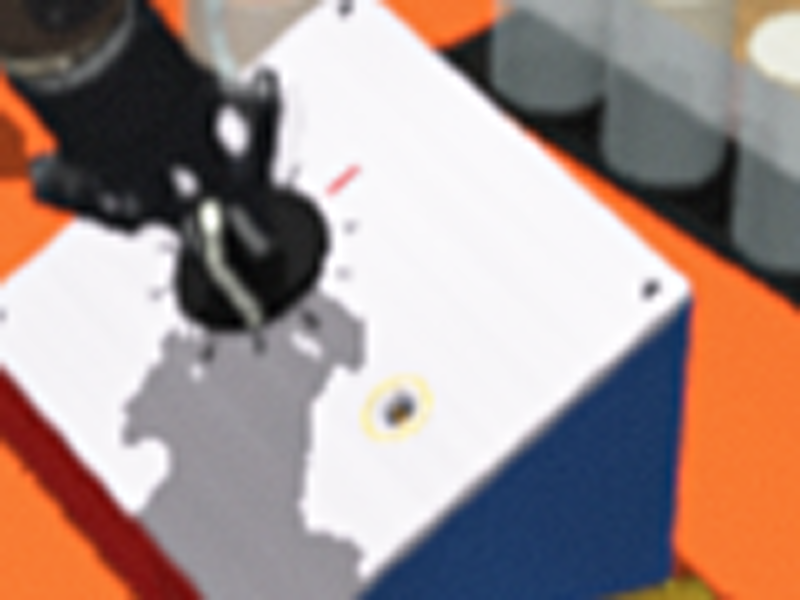

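The pointer foot at (250,325) is at the fourth mark clockwise from red, at (260,342), so the dial reads 4. Next I'll turn left to 1.

```bash
python3 -m creep '[0,0,-0.11,0,0,0,1, 0,0,-0.22,0,0,0,1, 0,0,-0.33,0,0,0,1, 0,0,-0.44,0,0,0,1, 0,0,-0.55,0,0,0,1, 0,0,-0.66,0,0,0,1, 0,0,-0.77,0,0,0,1, 0,0,-0.88,0,0,0,1, 0,0,-0.99,0,0,0,1, 0,0,-1.1,0,0,0,1]'; python3 -m creep '[0,0,-0.11,0,0,0,1, 0,0,-0.22,0,0,0,1, 0,0,-0.33,0,0,0,1, 0,0,-0.41,0,0,0,1, 0,0,-0.45,0,0,0,1, 0,0,-0.46,0,0,0,1, 0,0,-0.46,0,0,0,1, 0,0,-0.46,0,0,0,1, 0,0,-0.46,0,0,0,1, 0,0,-0.46,0,0,0,1]'
python3 - <<'E'
from h import *
D=F['D'];n=F['n'];st();go(D+24*n,Rdial(-30),'1')
E
```

```text
t: 11.92
position: [563.3, 65.9, 143.7]
orientation: [0.519, 0.815, 0.1, 0.238]
ft_force: [-6.0, -1.5, 4.1]
width: 15.2
grip_force: 59.0
t: 12.75
position: [563.3, 65.8, 143.7]
orientation: [0.322, 0.911, 0.044, 0.254]
ft_force: [-7.8, -1.4, 5.1]
width: 15.2
grip_force: 59.1
t 12.75 q [-0.034 -0.053  2.207 -0.147  0.474 -0.812] p [563.3  65.8 143.7] f [-7.8 -1.4  5.1] w 15.2
1 rv [-0.007  0.002  0.001] | 0.4 deg shift [-0.5  0.5  0.5] 0.9
```

```bash
python3 -m creep '[0,0,0,0,0,0,1, 0,0,0,0,0,0,1, 0,0,0,0,0,0,0, 0,0,0,0,0,0,0, 0,0,0,0,0,0,0, 0,0,0,0,0,0,0, 0,0,0,0,0,0,0, 0,0,0,0,0,-20,0, 0,0,0,0,0,-50,0, 0,0,0,0,0,-80,0]'
python3 - <<'E'
from h import *
st()
def Rd(deg):
    a=np.radians(deg);y=np.array([np.cos(a),np.sin(a),0]);z=np.array([0,0,-1.]);return Ro.from_matrix(np.c_[np.cross(y,z),y,z])
go([480,-330,270],Rd(-22.5),'above');go([480,-330,270],Rd(157.5),'alt')
c=cap('top');cv2.imwrite('pics/d1.png',cv2.resize(c['img'][180:270,270:390],(800,600),interpolation=2)[:,:,::-1])
E
```

```text
t: 13.58
position: [523.5, 72.7, 212.6]
orientation: [0.323, 0.911, 0.044, 0.253]
ft_force: [0.4, 0.5, 1.0]
width: 85.1
grip_force: 0.0
t 13.5833 q [-0.021 -0.253  2.239 -0.122  0.643 -0.833] p [523.5  72.7 212.6] f [0.4 0.5 1. ] w 85.1
above rv [0.509 0.226 1.252] | 78.5 deg shift [-241.6 -327.9  -37.7] 409.0
alt rv [-0.244  0.55  -1.811] | 109.3 deg shift [-241.6 -327.9  -37.7] 409.0
```

View pics/d1.png

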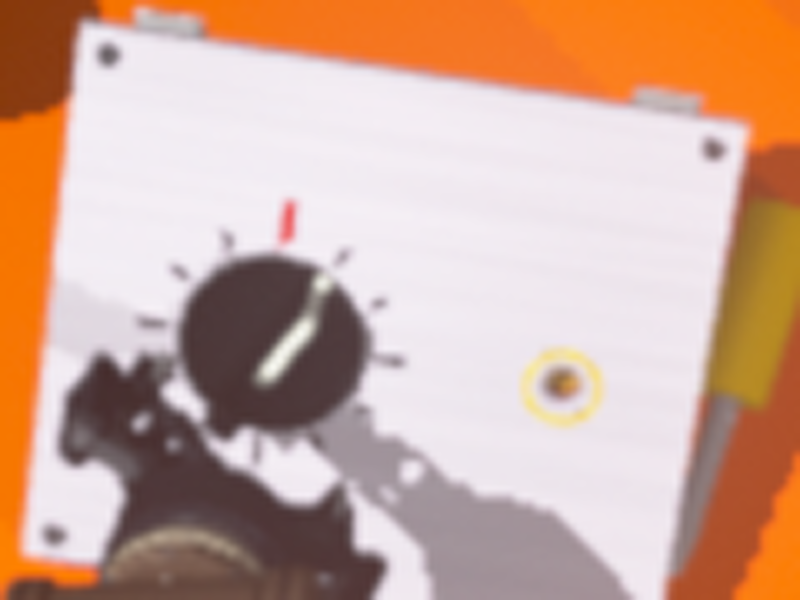

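The dial sits at 1: the stripe foot at (325,285) points at the mark at (343,257). A large yellow pin now lies to the right of the box at (740,350), so I'll look at the whole scene.

Run:
```python
from h import *
c=ld('top');s=cap('side')
im=np.concatenate([c['img'][170:350,240:540],s['img'][180:360,240:540]],0)
cv2.imwrite('pics/now.png',cv2.resize(im,(500,600),interpolation=2)[:,:,::-1])
```

```text
(no output)
```

View pics/now.png

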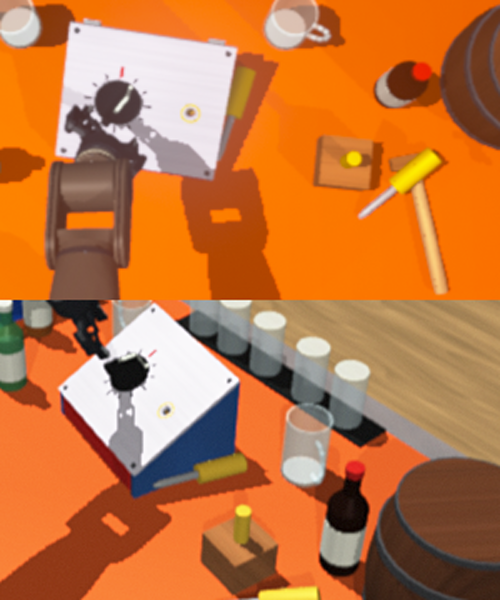

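Both big pins, which had stood freely on their tips, have toppled. One lies by the box at (240,95) and one across the mallet at (415,170). The arm never came near them. The pin in the stand at (353,158) is undisturbed, so I'll go to it.

```bash
python3 -m creep '[0.05,0.02,0.12,-15,-20,-35,0, 0.1,0.045,0.24,-40,-52,-50,0, 0.15,0.07,0.36,-65,-84,-50,0, 0.2,0.09,0.48,-90,-117,-45,0, 0.25,0.11,0.6,-114,-150,-40,0, 0.3,0.13,0.72,-138,-184,-38,0, 0.35,0.155,0.84,-162,-218,-38,0, 0.4,0.18,0.97,-187,-252,-38,0, 0.45,0.2,1.1,-212,-287,-38,0, 0.49,0.22,1.2,-235,-318,-38,0]'
python3 - <<'E'
from h import *
open('h.py','a').write('''
def Rd(deg):
    a=np.radians(deg);y=np.array([np.cos(a),np.sin(a),0]);z=np.array([0,0,-1.]);return Ro.from_matrix(np.c_[np.cross(y,z),y,z])
''')
from importlib import reload; import h; reload(h); from h import *
st();go([475.2,-345,180],Rd(-22.5),'above')
E
```

```text
t: 14.52
position: [481.4, -320.3, 269.3]
orientation: [0.801, 0.599, 0.005, 0.022]
ft_force: [1.1, 0.2, 0.5]
width: 85.3
grip_force: 0.0
t 14.5167 q [-0.763  0.03   1.816  0.002  1.25  -0.477] p [ 481.4 -320.3  269.3] f [1.1 0.2 0.5] w 85.3
above rv [0.041 0.017 0.106] | 6.6 deg shift [-23.8  -2.6  89.7] 92.8
```

```bash
python3 -m creep '[0.02,0.01,0.05,-10,-1,25,0, 0.041,0.017,0.106,-23.8,-2.6,50,0, 0.041,0.017,0.106,-23.8,-2.6,70,0, 0.041,0.017,0.106,-23.8,-2.6,85,0, 0.041,0.017,0.106,-23.8,-2.6,90,0, 0.041,0.017,0.106,-23.8,-2.6,90,0, 0.041,0.017,0.106,-23.8,-2.6,90,0, 0.041,0.017,0.106,-23.8,-2.6,90,0, 0.041,0.017,0.106,-23.8,-2.6,90,0, 0.041,0.017,0.106,-23.8,-2.6,90,0]'
python3 - <<'E'
from h import *
st();go([475.2,-345,97],Rd(-22.5),'grasp')
E
```

```text
t: 15.35
position: [476.7, -343.4, 182.3]
orientation: [0.83, 0.558, 0.001, 0.003]
ft_force: [0.5, 0.1, 0.6]
width: 85.2
grip_force: 0.0
t 15.35 q [-0.797  0.149  1.853  0.     1.134 -0.411] p [ 476.7 -343.4  182.3] f [0.5 0.1 0.6] w 85.2
grasp rv [0.006 0.002 0.006] | 0.5 deg shift [-1.9 -1.2 85.3] 85.3
```

```bash
python3 -m creep '[0.006,0.002,0.006,-1.9,-1.2,20,0, 0.006,0.002,0.006,-1.9,-1.2,40,0, 0.006,0.002,0.006,-1.9,-1.2,60,0, 0.006,0.002,0.006,-1.9,-1.2,75,0, 0.006,0.002,0.006,-1.9,-1.2,85.3,0, 0.006,0.002,0.006,-1.9,-1.2,85.3,0, 0.006,0.002,0.006,-1.9,-1.2,85.3,0, 0.006,0.002,0.006,-1.9,-1.2,85.3,0, 0.006,0.002,0.006,-1.9,-1.2,85.3,0, 0.006,0.002,0.006,-1.9,-1.2,85.3,0]'; python3 -m creep '[0,0,0,0,0,0,0.6, 0,0,0,0,0,0,0.7, 0,0,0,0,0,0,0.8, 0,0,0,0,0,0,1, 0,0,0,0,0,0,1, 0,0,0,0,0,0,1, 0,0,0,0,0,0,1, 0,0,0,0,0,0,1, 0,0,0,0,0,0,1, 0,0,0,0,0,0,1]'
python3 - <<'E'
from h import *
st();go([475.2,-345,97],Rd(-22.5),'grasp')
E
```

```text
t: 16.18
position: [475.1, -345.2, 96.9]
orientation: [0.831, 0.556, -0.0, -0.0]
ft_force: [0.0, 0.4, -0.1]
width: 85.5
grip_force: 0.0
t: 17.02
position: [474.6, -344.8, 95.7]
orientation: [0.831, 0.556, -0.0, -0.001]
ft_force: [0.3, -0.1, 2.3]
width: 24.9
grip_force: 58.9
t 17.0167 q [-0.801  0.259  1.9   -0.     0.985 -0.408] p [ 474.6 -344.8   95.7] f [ 0.3 -0.1  2.3] w 24.9
grasp rv [-0.002 -0.001 -0.   ] | 0.1 deg shift [ 0.   0.6 -1.3] 1.4
```

```bash
python3 -m creep '[0,0,0,0,0,-8,1, 0,0,0,0,0,-20,1, 0,0,0,0,0,-35,1, 0,0,0,0,0,-55,1, 0,0,0,0,0,-75,1, 0,0,0,0,0,-95,1, 0,0,0,0,0,-115,1, 0,0,0,0,0,-135,1, 0,0,0,0,0,-150,1, 0,0,0,0,0,-160,1]'
python3 - <<'E'
from h import *
st()
f=np.radians(-13.5);y=np.cos(f)*F['x']+np.sin(f)*F['y'];z=-F['n'];R=Ro.from_matrix(np.c_[np.cross(y,z),y,z])
go(F['hole']+116*F['n'],R,'hole+30')
s=ctrl.state()['orientation'];A=Ro.from_quat(s)
# minimal tilt
zc=A.apply([0,0,1]);ax=np.cross(zc,z);R2=Ro.from_rotvec(ax/np.linalg.norm(ax)*np.arccos(zc@z))*A
go(F['hole']+116*F['n'],R2,'mintilt');np.save('R2.npy',R2.as_quat())
E
```

```text
t: 17.85
position: [475.2, -345.2, 258.7]
orientation: [0.831, 0.556, -0.0, 0.0]
ft_force: [0.6, -0.4, -1.2]
width: 24.9
grip_force: 58.9
t 17.85 q [-0.801  0.082  1.781 -0.     1.278 -0.408] p [ 475.2 -345.2  258.7] f [ 0.6 -0.4 -1.2] w 24.9
hole+30 rv [-0.509  0.123 -0.001] | 30.0 deg shift [276.7 -89.3  35.3] 292.9
mintilt rv [-0.508  0.123  0.   ] | 30.0 deg shift [276.7 -89.3  35.3] 292.9
```

```bash
python3 -m creep '[-0.06,0.015,0,20,-10,-5,1, -0.12,0.03,0,50,-22,-10,1, -0.18,0.045,0,82,-35,-10,1, -0.25,0.06,0,115,-48,-8,1, -0.32,0.078,0,150,-60,-5,1, -0.38,0.09,0,185,-70,0,1, -0.44,0.107,0,218,-80,8,1, -0.5,0.12,0,248,-86,18,1, -0.508,0.123,0,268,-89,28,1, -0.508,0.123,0,276.7,-89.3,35,1]';python3 -m creep '[0,0,0,0,0,0,1, 0,0,0,0,0,0,1, 0,0,0,0,0,0,1, 0,0,0,0,0,0,1, 0,0,0,0,0,0,1, 0,0,0,0,0,0,1, 0,0,0,0,0,0,1, 0,0,0,0,0,0,1, 0,0,0,0,0,0,1, 0,0,0,0,0,0,1]'
python3 - <<'E'
from h import *
st();R2=Ro.from_quat(np.load('R2.npy'));go(F['hole']+116*F['n'],R2)
for k in('top','side'): cap(k)
c=ld('top');s=ld('side')
def px(c,P): q=c['R']@P+c['t'];return (q[:2]/q[2]*c['f']+[c['cx'],c['cy']]).round(1)
R=Ro.from_quat(ctrl.state()['orientation']);tip=ctrl.state()['position']+85.7*R.apply([0,0,1])
for k in(c,s): print('hole',px(k,F['hole']),'tip',px(k,tip))
im=np.concatenate([cv2.resize(c['img'][200:275,310:410],(400,300),interpolation=2),cv2.resize(s['img'][190:265,290:390],(400,300),interpolation=2)],0)
cv2.imwrite('pics/ins.png',cv2.resize(im,(800,600))[:,:,::-1] if 0 else im[:,:,::-1])
E
```

```text
t: 18.68
position: [496.2, -51.7, 219.0]
orientation: [0.803, 0.538, 0.189, 0.172]
ft_force: [0.9, -0.8, -1.3]
width: 24.7
grip_force: 59.2
t: 19.52
position: [498.1, -55.1, 221.0]
orientation: [0.804, 0.537, 0.19, 0.174]
ft_force: [-0.1, 0.6, -1.2]
width: 25.0
grip_force: 59.2
t 19.5167 q [-0.364 -0.362  2.304  0.163  0.696 -0.069] p [498.1 -55.1 221. ] f [-0.1  0.6 -1.2] w 25.0
 rv [-0.004 -0.001 -0.001] | 0.2 deg shift [ 0.1  1.6 -1.6] 2.3
hole [353.9 237.6] tip [353.2 241.9]
hole [339.1 245.2] tip [334.7 240.6]
```

View pics/ins.png

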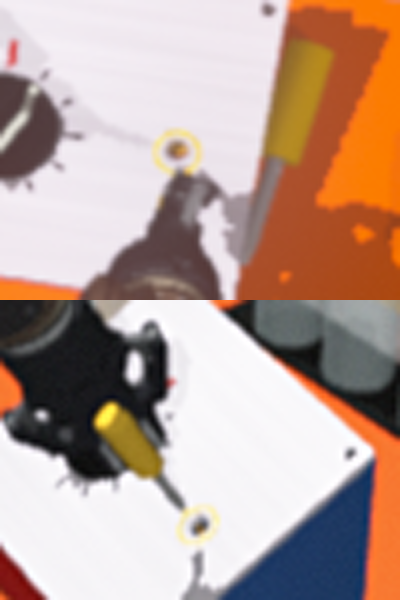

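The tip at (182,507) points straight at the hole centre (198,525), in agreement with the projected positions. I'll insert it.

```bash
python3 -m creep '[0,0,0,0.1,1.6,2,1, 0,0,0,0.1,1.6,6,1, 0,0,0,0.1,1.6,12,1, 0,0,0,0.1,1.6,18,1, 0,0,0,0.1,1.6,24,1, 0,0,0,0.1,1.6,29,1, 0,0,0,0.1,1.6,34,1, 0,0,0,0.1,1.6,38,1, 0,0,0,0.1,1.6,42,1, 0,0,0,0.1,1.6,43,1]'
python3 - <<'E'
from h import *
st();R2=Ro.from_quat(np.load('R2.npy'));go(F['hole']+71*F['n'],R2,'15deep');go(F['hole']+56*F['n'],R2,'30deep')
E
```

```text
t: 20.45
position: [520.5, -58.7, 183.6]
orientation: [0.804, 0.537, 0.189, 0.173]
ft_force: [-0.2, 0.2, -0.7]
width: 24.5
grip_force: 59.2
t 20.45 q [-0.352 -0.244  2.289  0.177  0.594 -0.081] p [520.5 -58.7 183.6] f [-0.2  0.2 -0.7] w 24.5
15deep rv [-0.005 -0.001 -0.001] | 0.3 deg shift [-0.1  0.6 -0.4] 0.7
30deep rv [-0.005 -0.001 -0.001] | 0.3 deg shift [-0.1  0.7 14.6] 14.6
```

No contact force, and the pin is in the hole. Next I'll push to the latch.

```bash
python3 -m creep '[0,0,0,0,0.6,2,1, 0,0,0,0,0.6,4,1, 0,0,0,0,0.6,6,1, 0,0,0,0,0.6,8,1, 0,0,0,0,0.6,10,1, 0,0,0,0,0.6,12,1, 0,0,0,0,0.6,14,1, 0,0,0,0,0.6,15.5,1, 0,0,0,0,0.6,16,1, 0,0,0,0,0.6,16,1]'
python3 - <<'E'
from h import *
st();R2=Ro.from_quat(np.load('R2.npy'));go(F['hole']+56*F['n'],R2,'30deep');print(ctrl.state()['ft_force']@F['n'])
b=ld('side');s=cap('side')
d=np.abs(s['img'].astype(int)-b['img']).max(2)
red=lambda i:((i[...,0]>110)&(i[...,1]<60)&(i[...,2]<60))[200:330,250:420].sum()
print('red',red(b['img']),red(s['img']))
cv2.imwrite('pics/tray.png',cv2.resize(s['img'][180:300,260:420],(640,480),interpolation=2)[:,:,::-1])
E
```

```text
t: 21.28
position: [529.2, -60.3, 171.1]
orientation: [0.804, 0.537, 0.19, 0.174]
ft_force: [-1.6, 0.7, 2.6]
width: 24.8
grip_force: 59.9
t 21.2833 q [-0.348 -0.201  2.28   0.184  0.557 -0.086] p [529.2 -60.3 171.1] f [-1.6  0.7  2.6] w 24.8
30deep rv [-0.003 -0.001 -0.001] | 0.2 deg shift [-0.2 -0.8 -0.6] 1.0
3.1319957730408454
red 2185 2164
```

```bash
python3 -m creep '[0,0,0,0,0,1,1, 0,0,0,0,0,2,1, 0,0,0,0,0,3,1, 0,0,0,0,0,4,1, 0,0,0,0,0,4.5,1, 0,0,0,0,0,5,1, 0,0,0,0,0,5.5,1, 0,0,0,0,0,5.5,1, 0,0,0,0,0,5.5,1, 0,0,0,0,0,5.5,1]'
python3 - <<'E'
from h import *
st();R2=Ro.from_quat(np.load('R2.npy'));go(F['hole']+50*F['n'],R2,'36deep');print(ctrl.state()['ft_force']@F['n'])
s=cap('side')
red=lambda i:((i[...,0]>110)&(i[...,1]<60)&(i[...,2]<60))[200:330,250:420].sum()
print('red',red(s['img']))
cv2.imwrite('pics/tray.png',cv2.resize(s['img'][180:300,260:420],(640,480),interpolation=2)[:,:,::-1])
E
```

```text
t: 22.17
position: [531.6, -60.4, 168.0]
orientation: [0.803, 0.537, 0.19, 0.173]
ft_force: [-16.1, 3.6, 18.2]
width: 24.9
grip_force: 61.9
t 22.1667 q [-0.347 -0.189  2.276  0.186  0.551 -0.089] p [531.6 -60.4 168. ] f [-16.1   3.6  18.2] w 24.9
36deep rv [-0.004 -0.001  0.   ] | 0.2 deg shift [-0.5 -1.3  1.5] 2.1
23.985458140550705
red 2140
```

View pics/tray.png

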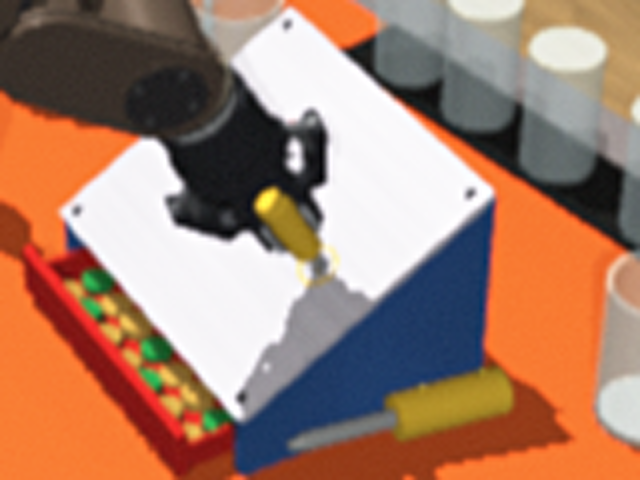

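The red tray at (130,370) is fully out. I'll retract and go back to the stand.

```bash
python3 -m creep '[0,0,0,0,0,-4,1, 0,0,0,0,0,-10,1, 0,0,0,0,0,-17,1, 0,0,0,0,0,-25,1, 0,0,0,0,0,-33,1, 0,0,0,0,0,-41,1, 0,0,0,0,0,-50,1, 0,0,0,0,0,-60,1, 0,0,0,0,0,-68,1, 0,0,0,0,0,-72,1]'
python3 - <<'E'
from h import *
st();go([474.6,-344.8,262],Rd(-22.5))
E
```

```text
t: 23.05
position: [496.1, -55.3, 230.1]
orientation: [0.803, 0.537, 0.19, 0.175]
ft_force: [-0.2, 0.7, -1.2]
width: 24.6
grip_force: 59.4
t 23.05 q [-0.366 -0.38   2.299  0.161  0.716 -0.067] p [496.1 -55.3 230.1] f [-0.2  0.7 -1.2] w 24.6
 rv [ 0.507 -0.124 -0.   ] | 29.9 deg shift [-272.6  103.5  -16.2] 292.1
```

```bash
python3 -m creep '[0.04,-0.01,0,-15,4,-10,1, 0.1,-0.025,0,-42,12,-22,1, 0.16,-0.04,0,-74,22,-30,1, 0.23,-0.055,0,-107,34,-33,1, 0.3,-0.072,0,-140,47,-33,1, 0.36,-0.088,0,-173,61,-30,1, 0.42,-0.102,0,-206,76,-25,1, 0.47,-0.115,0,-237,90,-20,1, 0.507,-0.124,0,-260,99,-16,1, 0.507,-0.124,0,-272.6,103.5,-16,1]';python3 -m creep '[0,0,0,0,0,0,1, 0,0,0,0,0,0,1, 0,0,0,0,0,0,1, 0,0,0,0,0,0,1, 0,0,0,0,0,0,1, 0,0,0,0,0,0,1, 0,0,0,0,0,0,1, 0,0,0,0,0,0,1, 0,0,0,0,0,0,1, 0,0,0,0,0,0,1]'
python3 - <<'E'
from h import *
st();go([474.8,-345,186],Rd(-22.5),'tip at 100');go([474.8,-345,95.7],Rd(-22.5),'seat')
s=cap('side');R=Ro.from_quat(ctrl.state()['orientation']);P=ctrl.state()['position']
Y=[]
for v in range(60,460):
  for u in range(150,560):
    r,g,b=[int(k) for k in s['img'][v,u]]
    if r>110 and g>100 and b<60 and s['range_z'][v,u]>0:
      X=pt(s,u,v,s['range_z'][v,u]);L=R.inv().apply(X-P)
      if np.hypot(L[0],L[1])<30 and abs(L[2])<150: Y.append(L)
Y=np.array(Y);print(len(Y),Y.min(0),Y.max(0),Y.mean(0))
for a in range(-60,60,10):
    q=Y[(Y[:,2]>=a)&(Y[:,2]<a+10)]
    if len(q): print(a,len(q),q.mean(0).round(1))
E
```

```text
t: 23.88
position: [475.2, -347.8, 259.1]
orientation: [0.832, 0.555, -0.001, -0.001]
ft_force: [-0.3, -0.5, -0.8]
width: 24.6
grip_force: 59.3
t: 24.72
position: [474.9, -344.6, 260.2]
orientation: [0.832, 0.555, -0.0, -0.001]
ft_force: [0.3, -0.4, -1.4]
width: 24.5
grip_force: 59.3
t 24.7167 q [-8.000e-01  8.100e-02  1.780e+00 -1.000e-03  1.282e+00 -4.070e-01] p [ 474.9 -344.6  260.2] f [ 0.3 -0.4 -1.4] w 24.5
tip at 100 rv [-0.002 -0.    -0.   ] | 0.1 deg shift [-0.4  0.2 74.2] 74.2
seat rv [-0.002 -0.    -0.   ] | 0.1 deg shift [ -0.4   0.3 164.5] 164.5
185 [-22.935676   -14.20523375 -57.61841199] [ 7.14960173 13.91777924 26.2417354 ] [-13.72038913  -1.94952369 -12.56841585]
-60 1 [-17.6 -11.4 -57.6]
-50 12 [-10.    0.3 -41.4]
-40 44 [-12.   -0.3 -35.9]
-30 16 [-14.8  -4.3 -26. ]
-20 28 [-14.7  -2.5 -15.6]
-10 23 [-15.8  -1.8  -5.6]
0 24 [-15.3  -1.7   5.1]
10 25 [-13.4  -4.5  15.8]
20 12 [-13.   -0.8  22.8]
```

The pin is still straight and hasn't slipped (shoulder about 26 mm ahead of the TCP, as before). I'll lower it.

```bash
python3 -m creep '[0,0,0,-0.4,0.2,15,1, 0,0,0,-0.4,0.2,35,1, 0,0,0,-0.4,0.2,55,1, 0,0,0,-0.4,0.2,72,1, 0,0,0,-0.4,0.2,86,1, 0,0,0,-0.4,0.2,98,1, 0,0,0,-0.4,0.2,108,1, 0,0,0,-0.4,0.2,116,1, 0,0,0,-0.4,0.2,122,1, 0,0,0,-0.4,0.2,126,1]'
python3 - <<'E'
from h import *
st();go([474.8,-345,95.7],Rd(-22.5),'seat')
E
```

```text
t: 25.6
position: [474.7, -345.1, 133.6]
orientation: [0.832, 0.555, -0.0, -0.001]
ft_force: [0.8, -0.9, -1.2]
width: 24.7
grip_force: 59.3
t 25.6 q [-8.010e-01  2.080e-01  1.881e+00 -1.000e-03  1.054e+00 -4.080e-01] p [ 474.7 -345.1  133.6] f [ 0.8 -0.9 -1.2] w 24.7
seat rv [-0.002 -0.    -0.   ] | 0.1 deg shift [ 0.1  0.1 37.9] 37.9
```

```bash
python3 -m creep '[0,0,0,0,0,6,1, 0,0,0,0,0,12,1, 0,0,0,0,0,18,1, 0,0,0,0,0,24,1, 0,0,0,0,0,29,1, 0,0,0,0,0,33,1, 0,0,0,0,0,35,1, 0,0,0,0,0,36.5,1, 0,0,0,0,0,37,1, 0,0,0,0,0,37.5,1]'
python3 - <<'E'
from h import *
st();go([474.8,-345,95.7],Rd(-22.5),'seat')
E
```

```text
t: 26.43
position: [474.8, -345.2, 96.8]
orientation: [0.832, 0.555, -0.0, -0.001]
ft_force: [-0.3, 0.1, -1.5]
width: 24.9
grip_force: 59.3
t 26.4333 q [-8.010e-01  2.580e-01  1.899e+00 -1.000e-03  9.860e-01 -4.080e-01] p [ 474.8 -345.2   96.8] f [-0.3  0.1 -1.5] w 24.9
seat rv [-0.001  0.    -0.   ] | 0.1 deg shift [ 0.2 -0.1  1.1] 1.1
```

```bash
python3 -m creep '[0,0,0,0,0,0.5,1, 0,0,0,0,0,1,1, 0,0,0,0,0,1.4,1, 0,0,0,0,0,1.4,1, 0,0,0,0,0,1.4,1, 0,0,0,0,0,1.4,0, 0,0,0,0,0,1.4,0, 0,0,0,0,0,1.4,0, 0,0,0,0,0,1.4,0, 0,0,0,0,0,1.4,0]'; python3 -m creep '[0,0,0,0,0,0,0, 0,0,0,0,0,-5,0, 0,0,0,0,0,-15,0, 0,0,0,0,0,-35,0, 0,0,0,0,0,-60,0, 0,0,0,0,0,-90,0, 0,0,0,0,0,-120,0, 0,0,0,0,0,-150,0, 0,0,0,0,0,-170,0, 0,0,0,0,0,-180,0]'
python3 - <<'E'
from h import *
st()
for nm in('side','top'):
  s=cap(nm);Y=[]
  for v in range(60,460):
   for u in range(150,560):
    r,g,b=[int(k) for k in s['img'][v,u]]
    if r>110 and g>100 and b<60 and s['range_z'][v,u]>0:
      X=pt(s,u,v,s['range_z'][v,u])
      if np.hypot(X[0]-475,X[1]+345)<35: Y.append(X)
  Y=np.array(Y)
  if len(Y): print(nm,len(Y),Y.min(0).round(1),Y.max(0).round(1),Y[Y[:,2]>130].mean(0).round(1) if (Y[:,2]>130).any() else '')
E
```

```text
t: 27.27
position: [474.7, -345.1, 95.2]
orientation: [0.832, 0.555, -0.0, -0.001]
ft_force: [-0.7, -0.1, -0.2]
width: 83.1
grip_force: 0.0
t: 28.1
position: [476.0, -346.2, 280.8]
orientation: [0.832, 0.555, 0.0, 0.003]
ft_force: [0.5, 0.9, 0.3]
width: 85.6
grip_force: 0.0
t 28.1 q [-8.010e-01  6.600e-02  1.758e+00 -1.000e-03  1.311e+00 -4.080e-01] p [ 476.  -346.2  280.8] f [0.5 0.9 0.3] w 85.6
side 164 [ 458.  -371.8   66.8] [ 490.4 -316.5  134.3] [ 465.8 -355.4  132.5]
top 4 [ 494.4 -325.6   64.6] [ 503.7 -315.9   72.9]
```

The pin's top is at 134 to 135 mm, as it was at the start, so it is fully seated. The gripper is clear.

```bash
python3 -c "
from plant import ctrl
print(ctrl.close_job())"
```

```text
the job is handed in; nothing more can be done
None
```

The job is handed in at about 28 s: I dialled 10, 4 and 1 with a pause on each, the dial was left at 1, the red tray sprang out, and the pin is fully back in its stand; the two larger spare pins toppled on their own, one of them onto the mallet, which I did not check for movement.

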